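# Slide the vanity mirror home in the cap stand

### The job

Gently push the flat vanity mirror along the wooden tray, short edge first, into the slot in the foot of the clear cap stand until you feel it come to rest against the padded stop inside, then let go of it. Keep it lying flat on the tray, do not pick it up; do not shove the stand along, and leave the two perfume flasks and the atomizer where they are.

Things in the scene. Friction and masses are not known exactly. Their poses are not given: they have to be found in the camera images.
- mirror: loose flat make-up mirror, rose rim, silver glass on top, 130 mm long (its x) x 100 mm wide (its y) x 10 mm thick, about 0.24 kg, lying flat on the tray. Origin: centre of its underside; +x points to the short edge that goes into the slot first, z up. Too wide to grip well: push its edges.
- stand: loose clear acrylic stand on the tray, about 1.4 kg, held only by friction (slides at roughly 10 N): a low slotted foot 120 mm deep (x) x 121 mm wide (y) x 21 mm high, with an upright pegboard on it. Origin: centre of the foot's underside, z up. The slot opens towards the stand's -x; things go in towards +x.
- slot_mouth (a point): centre of the slot's mouth at tray level, x = -60 mm in the stand; axes as the stand's. Slot 105 mm wide, 16 mm high, no floor (the mirror slides on the tray). Two flared side lips reach 17 mm out in front of the mouth and widen the entrance to about 120 mm.
- slot_end (a point): closed back of the slot, 112 mm behind the mouth. Before it sits a stiff grey padded stop, 40 mm wide, whose setting differs each time and is not measured: it meets the mirror's edge somewhere from 50 to 90 mm behind the mouth, leaving 40 to 80 mm of the mirror outside.
- pegboard_top (a point): middle of the top edge of the clear upright pegboard (6 mm thick, 121 mm wide, 146 mm above the tray, 100 mm behind the mouth). Its six pegs carry round caps, fixed, that reach 25 mm forward of it.
- tray: fixed slim wooden tray, a flat board 440 mm (x) x 220 mm (y) x 12 mm high without rims. Origin: centre of its underside; its top is at z = 12 mm. Its +x runs roughly from the mirror to the stand.
- flask_amber: loose bystander: heavy square amber perfume flask with black cap, 58 x 58 mm, 90 mm high, standing on the table beside the tray. Origin: centre of its underside.
- flask_green: loose bystander: same flask in green glass. Origin: centre of its underside.
- atomizer: loose bystander: steel bell-shaped atomizer, 60 mm wide at the foot, 78 mm high, standing on the table beside the tray. Origin: centre of its underside.

How it is judged:
At the end, for the whole second after the job is handed in: The mirror lies flat on the tray in the stand's slot, square to it, its leading edge against the padded stop (gap under 4 mm), at rest and released; the stand is within 8 mm and the flasks and atomizer within 15 mm of where they began (x of stop_c0 in the frame of mirror between 0.064 and 0.073 m and y of stop_c0 in the frame of mirror between -0.012 and 0.012 m and y of mirror in the frame of stand between -0.008 and 0.008 m and angle between the x axis of mirror and the x axis of stand, either way round below 0.12 rad and height (world z) of mirror between 0.009 and 0.016 m and linear speed of each of mirror, stand below 0.01 m/s and distance of stand from where it was at the start of the episode below 0.008 m and distance of each of flask_amber, flask_green, atomizer from where it was at the start of the episode below 0.015 m); the robot touches nothing.
It fails at once if the stand was shoved more than 8 mm (distance of stand from where it was at the start of the episode above 0.008 m).
It fails at once if the mirror was picked up off the tray (more than 12 mm) (height (world z) of mirror above 0.024 m).
It fails at once if the mirror was pushed off the tray (height (world z) of mirror below 0.004 m).
It fails at once if a flask or the atomizer was moved more than 15 mm or tipped (distance of any of flask_amber, flask_green, atomizer from where it was at the start of the episode above 0.015 m or angle between any of flask_amber, flask_green, atomizer's own z axis and vertical above 0.3 rad).
It also fails if it takes over 62 s, if anything falls off the work surface, if the arm or the gripper's body presses on something with over 40 N, if the wrist force passes 120 N, or if a joint passes its speed limit or range.

### The arm

A 7-joint arm with a two-finger parallel gripper is mounted at the origin on the work surface. World frame = base frame: x ahead of the robot, y to its left, z up, the work surface at z = 0. Lengths are in m, angles in rad, forces in N, time in s.
With the tool pointing down it reaches from about 0.425 to 0.825 m from the base axis. Payload 3.6 kg.
Tool frame: the origin (TCP) lies where the fingers leave the gripper's body, on its centre line; the fingertips stand 73 mm ahead of it and the grasp point (between the pads) lies 54 mm ahead of it; z points along the fingers, y is the line along which they close (so a half turn about z gives the same grasp; the last joint's range is limited). The gripper opens to 85 mm and grips with 20 to 120 N. Pads are 22 mm wide; open, the fingers measure 114 mm over their backs; the gripper's body (76 mm by 85 mm) begins 54 mm behind the grasp point. The pads swing forward as they close: fully open they stand 13 mm farther back than shut.
Start: joints at [-1.173, 0.615, -0.013, 1.423, 0.008, 1.103, -0.04], TCP at [0.268, 0.592, 0.304] pointing down, gripper open.
Joint ranges: [-3.12, 3.12], [-0.3, 2.06], [-1.34, 1.32], [0.26, 2.42], [-1.36, 4.5], [0.01, 1.98], [-2.84, 2.84]. Speed limits (rad/s): [2.79, 2.79, 3.14, 3.14, 3.14, 3.14, 3.14].

### API

Orientations are given as a unit quaternion [x, y, z, w].
In Python, from station import arm, snapshot, camera_info, ticket gives the robot as it stands. Calls block until the motion is done:
- arm.movep(position, orientation): joint-space move of the TCP to a pose.
- arm.line_to(position, velocity=0.15, ori=None): straight line of the TCP; ori=None keeps the orientation; velocity is the mean speed in m/s.
- arm.move_j(angles): joint-space move.
- arm.move_gripper(opening, effort=None): opening from 0.0 (shut) to 1.0 (fully open); effort is the grip in N (None keeps the last); returns when the fingers have stopped.
- arm.pause(seconds).
- arm.ik(position, orientation): joint angles nearest the present ones, or None.
- snapshot(name): name is "scene" or "side" or "wrist"; returns the picture (384x512x3 uint8, blue, green, red); there is no depth.
- camera_info(name): a dict with "fx", "fy", "cx", "cy" (pixels), "dist_coeffs" ([k1, k2, p1, p2, k3] as OpenCV has them; the pictures are not rectified), "R" (3x3) and "t" (3): a world point X has camera coordinates R X + t; the wrist camera has in their place "T_tool_cam" (4x4, takes a point from camera to tool coordinates, whose origin is the TCP and whose axes are the flange's). Camera axes: x right, y down, z forward; pixel columns grow to the right and rows downward; lengths in m; the calibration is good to about 2 mm. A picture is of the moment at which its call begins: read the wrist's pose just before it. camera_info takes no time and is no camera call.
A pose or a line that the arm cannot do raises arm.MotionError and nothing moves.
- ticket.finish_job(): hands the job in; it is judged then, once.
Readings, each from a call of its own:
- arm.read_time(): time.
- arm.read_joint_positions(): joint angles.
- arm.read_dq(): joint speeds.
- arm.read_effort(): joint torques, N m.
- arm.read_tool_pos(): TCP position.
- arm.read_eef_rot(): TCP orientation.
- arm.read_ft_force(): force on the tool from outside, world axes, zero at the start.
- arm.read_wrist_torque(): the same for the moment, N m.
- arm.read_opening(): opening from 0.0 (shut) to 1.0 (fully open).
- arm.read_finger_force(): force on a finger pad.
Only numpy, scipy, OpenCV 4.12 (cv2) and the standard library are available. Lean on these libraries where they do the work, as an engineer would, in place of code of your own. Each camera call takes 0.05 s, during which the arm holds its last target. There are 200 camera calls.

## Working session

There is one attempt and no reset: what is moved stays moved. The work goes in short steps, each a Python script; the robot and the scene stay as the last script left them, time stands still between calls to the robot, and variables do not carry over. Pictures are saved under pics/ and viewed, at most 10 in all, crops included, and the job is handed in when it is done.

```bash
mkdir -p pics; ls; python3 - <<'E'
from station import arm, snapshot, camera_info
import cv2
for n in("scene","side"):
    cv2.imwrite(f"pics/{n}0.png",cv2.resize(snapshot(n),(800,600),interpolation=cv2.INTER_CUBIC))
    c=camera_info(n);print(n,c)
print(camera_info("wrist"));print(arm.read_time(),arm.read_tool_pos(),arm.read_eef_rot())
E
```

```text
pics
scene {'fx': 430.0895435701001, 'fy': 430.0895435701001, 'cx': 257.7881704895973, 'cy': 192.23153050173755, 'dist_coeffs': array([-0.13655818,  0.        ,  0.        ,  0.        ,  0.        ]), 'R': array([[-0.61129817,  0.79125573, -0.01513012],
       [ 0.56245601,  0.42092685, -0.71166272],
       [-0.55673853, -0.44354814, -0.70235835]]), 't': array([ 0.46229484, -0.23836484,  1.21552408])}
side {'fx': 430.3671629627291, 'fy': 430.3671629627291, 'cx': 253.66181946461163, 'cy': 192.29618799000883, 'dist_coeffs': array([-0.10962962,  0.        ,  0.        ,  0.        ,  0.        ]), 'R': array([[ 0.71359666, -0.70035192, -0.01694098],
       [-0.55941605, -0.55510561, -0.61555783],
       [ 0.42170307,  0.44873707, -0.78790961]]), 't': array([-0.52259409,  0.40025619,  0.6072623 ])}
{'fx': 343.4125846739078, 'fy': 343.4125846739078, 'cx': 253.12486350759391, 'cy': 188.96195240274653, 'dist_coeffs': array([-0.10193021,  0.        ,  0.        ,  0.        ,  0.        ]), 'T_tool_cam': array([[ 1.16061999e-04, -9.64651273e-01, -2.63529711e-01,
         6.55089548e-02],
       [ 9.99999975e-01,  6.20690632e-05,  2.13209340e-04,
        -1.91506089e-03],
       [-1.89315619e-04, -2.63529730e-01,  9.64651256e-01,
        -6.89051086e-02],
       [ 0.00000000e+00,  0.00000000e+00,  0.00000000e+00,
         1.00000000e+00]])}
0.1 [0.26765814 0.59174921 0.30282418] [ 2.10787527e-01  9.77531169e-01 -1.16957909e-03 -2.52770949e-04]
```

View pics/scene0.png

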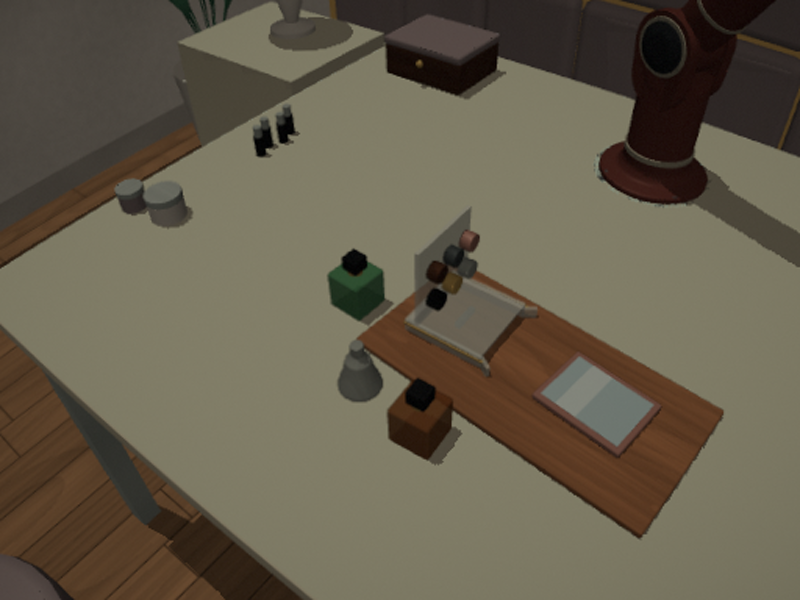

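View pics/side0.png

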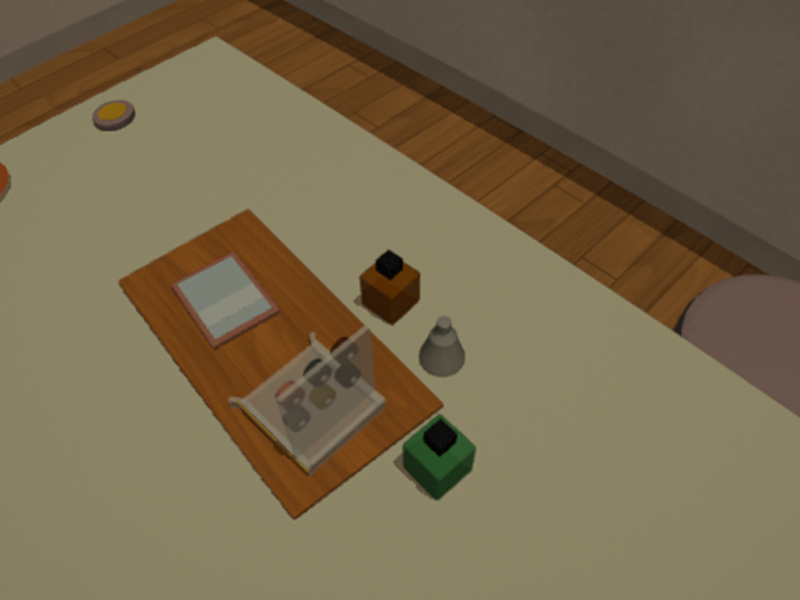

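The scene picture shows the stand at about (465,310) and the mirror at (597,402). The side picture shows the mirror at (225,300) and the stand at (310,400). I'll enlarge both for corner readings.

```bash
python3 - <<'E'
from station import snapshot
import cv2
for n,x,y in(("scene",252,128),("side",105,155)):
    im=snapshot(n); cv2.imwrite(f"pics/{n}_raw.png",im)
    c=im[y:y+165,x:x+200 if n=="side" else x+200]
    c=cv2.resize(c,None,fx=3.6,fy=3.6,interpolation=cv2.INTER_CUBIC)
    c=cv2.convertScaleAbs(c,alpha=1.6)
    cv2.imwrite(f"pics/{n}_c.png",c)
E
```

```text
(no output)
```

View pics/scene_c.png

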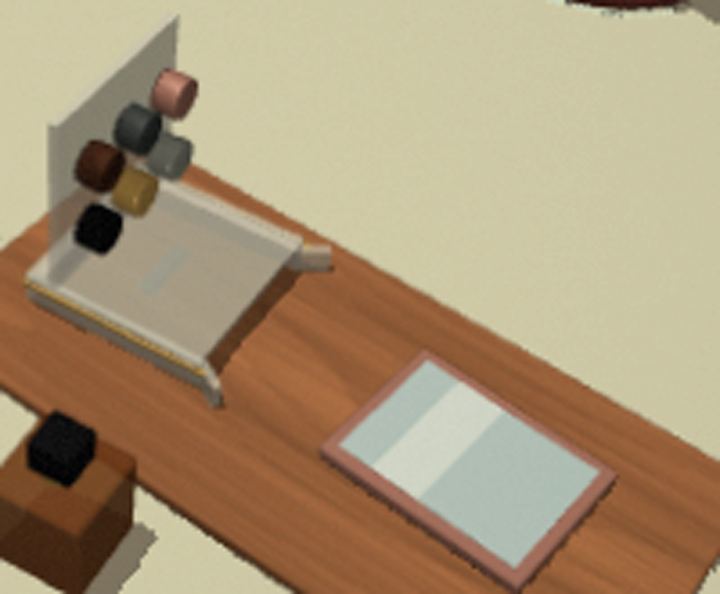

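View pics/side_c.png

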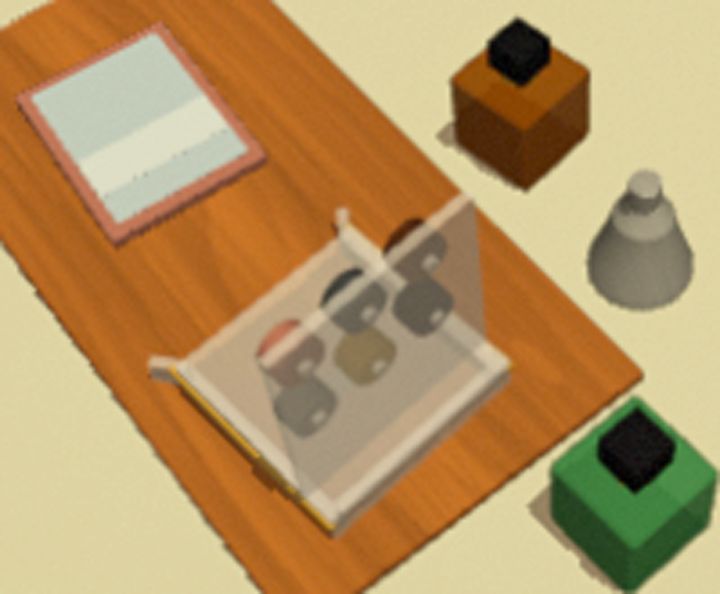

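The mirror's corners show clearly in both crops. In the scene crop they are (426,352), (322,449), (518,583) and (614,478); in the side crop (118,236), (265,154), (160,24) and (20,97). The foot-top corners are visible too, and a pale strip near scene (165,270) may be the stop.

```bash
cat > h.py <<'E'
import numpy as np, cv2
from station import camera_info
O={"scene":(252,128),"side":(105,155)}
def ray(n,p):
    c=camera_info(n);K=np.array([[c["fx"],0,c["cx"]],[0,c["fy"],c["cy"]],[0,0,1.]])
    u=(np.array(p,float)+.5)/3.6-.5+O[n]
    q=cv2.undistortPoints(u.reshape(-1,1,2),K,np.array(c["dist_coeffs"])).reshape(-1,2)
    d=np.c_[q,np.ones(len(q))]@c["R"]; return -c["R"].T@c["t"],d
def onz(n,p,z):
    o,d=ray(n,p); return (o+d*((z-o[2])/d[:,2:]))[:,:2]
E
python3 - <<'E'
from h import *
np.set_printoptions(precision=4,suppress=True)
M={"scene":[(426,352),(322,449),(518,583),(614,478)],"side":[(118,236),(265,154),(160,24),(20,97)]}
S={"scene":[(302,240),(204,372),(28,284)],"side":[(175,370),(342,234),(510,365),(335,524)]}
for n in M:
    m=onz(n,M[n],.022);s=onz(n,S[n],.033);print(n);print(m);print("c",m.mean(0),"dir",[np.arctan2(*(v[::-1])) for v in (m[0]-m[3],m[1]-m[2],m[0]-m[1])],np.linalg.norm(m-np.roll(m,1,0),axis=1))
    print(s,np.linalg.norm(np.diff(s,axis=0),axis=1),[np.arctan2(*v[::-1]) for v in np.diff(s,axis=0)])
print("stop",onz("scene",[(187,247),(145,290)],.02))
print("bystanders",onz("side",[(527,190),(630,590),(640,308)],0),"pegtop",onz("scene",[(178,16),(50,125)],.158))
E
```

```text
scene
[[0.5014 0.0961]
 [0.5977 0.0829]
 [0.6125 0.2069]
 [0.521  0.2209]]
c [0.5582 0.1517] dir [np.float64(-1.7262640404035625), np.float64(-1.6894671128302643), np.float64(3.0047823018932194)] [0.1263 0.0972 0.1249 0.0926]
[[ 0.4758 -0.0029]
 [ 0.5984  0.0062]
 [ 0.6036 -0.1129]] [0.123  0.1193] [np.float64(0.07464831959972054), np.float64(-1.5272815383134801)]
side
[[0.5015 0.092 ]
 [0.5944 0.0788]
 [0.6108 0.2038]
 [0.5172 0.2166]]
c [0.556  0.1478] dir [np.float64(-1.6963101062668653), np.float64(-1.7015332528456109), np.float64(3.000193814872504)] [0.1255 0.0939 0.126  0.0945]
[[ 0.4717 -0.0049]
 [ 0.5861 -0.0011]
 [ 0.5944 -0.1223]
 [ 0.4761 -0.126 ]] [0.1144 0.1215 0.1183] [np.float64(0.03279618528548262), np.float64(-1.502234259627229), np.float64(-3.1110610159795216)]
stop [[ 0.511  -0.0618]
 [ 0.5562 -0.0619]]
bystanders [[ 0.6925 -0.0328]
 [ 0.5615 -0.2382]
 [ 0.6806 -0.1325]] pegtop [[ 0.4777 -0.0994]
 [ 0.5981 -0.1006]]
```

```bash
python3 - <<'E'
from station import arm, snapshot
import cv2, numpy as np
arm.movep([0.50,0.05,0.30],[0,1,0,0])
p=arm.read_tool_pos();q=arm.read_eef_rot()
im=snapshot("wrist");np.save("w.npy",np.r_[p,q]);print(p,q,arm.read_time())
cv2.imwrite("pics/w_raw.png",im)
cv2.imwrite("pics/w.png",cv2.convertScaleAbs(cv2.resize(im,(800,600),interpolation=cv2.INTER_CUBIC),alpha=1.5))
E
```

```text
[0.50012127 0.05117498 0.3000263 ] [-9.59866199e-04  9.99999477e-01  3.33582128e-04  1.18807332e-04] 2.3667
```

View pics/w.png

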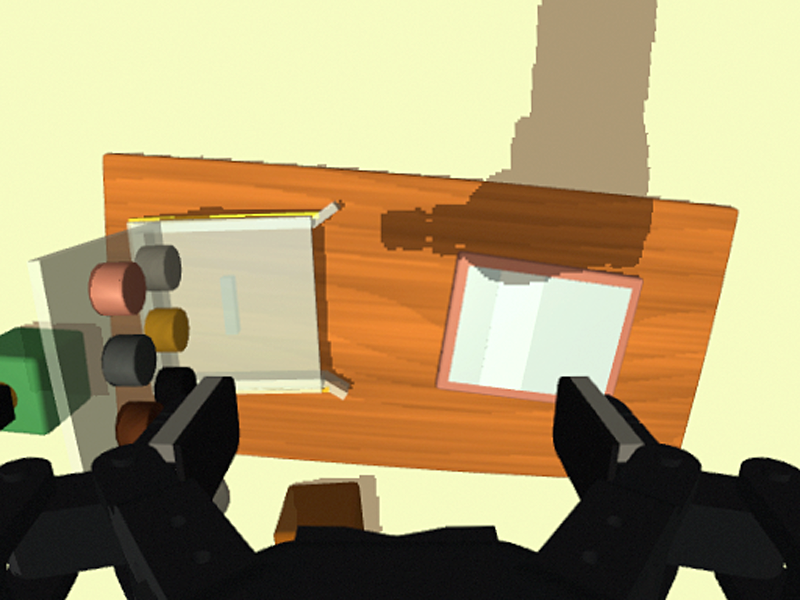

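The wrist view shows the stand's mouth edge from about (314,214) to (325,392), the stop at (230,305), and the mirror corners at (460,256), (642,278) and (437,388). I'll enlarge this once.

```bash
python3 - <<'E'
import cv2
im=cv2.imread("pics/w_raw.png")
a=im[120:270,70:235]; b=im[150:270,265:430]
f=lambda c:cv2.convertScaleAbs(cv2.resize(c,None,fx=4,fy=4,interpolation=cv2.INTER_CUBIC),alpha=1.3)
cv2.imwrite("pics/wa.png",f(a));cv2.imwrite("pics/wb.png",f(b))
E
```

```text
(no output)
```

View pics/wa.png

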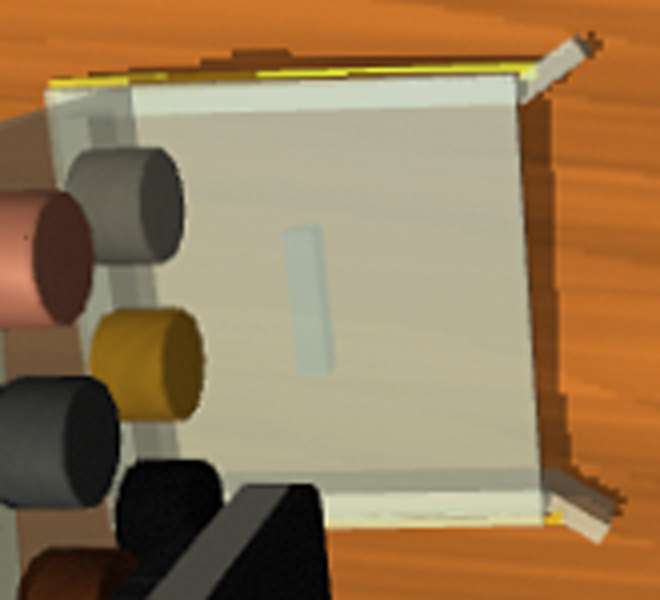

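View pics/wb.png

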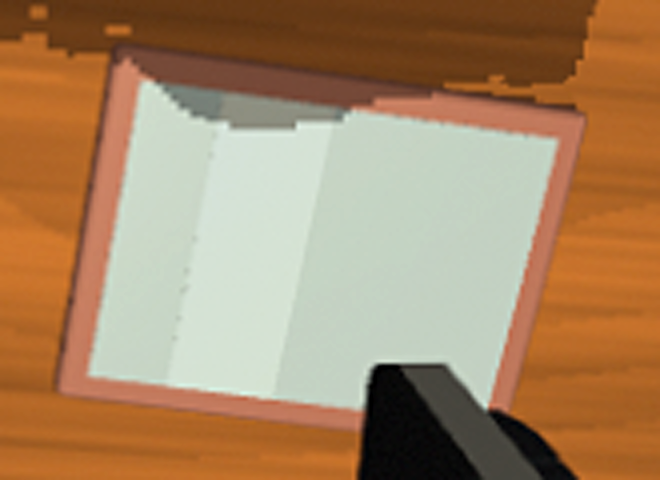

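In the crops, the foot-top corners are wa (522,77), (546,524) and (48,88), the stop face runs (321,226)–(333,374), and the mirror-top corners are wb (113,50), (62,390) and (585,115).

```bash
cat >> h.py <<'E'
from scipy.spatial.transform import Rotation as Ro
def wz(raw,z,w=None):
    w=np.load("w.npy") if w is None else w
    c=camera_info("wrist");K=np.array([[c["fx"],0,c["cx"]],[0,c["fy"],c["cy"]],[0,0,1.]])
    T=np.eye(4);T[:3,:3]=Ro.from_quat(w[3:]).as_matrix();T[:3,3]=w[:3];T=T@c["T_tool_cam"]
    q=cv2.undistortPoints(np.array(raw,float).reshape(-1,1,2),K,np.array(c["dist_coeffs"])).reshape(-1,2)
    d=np.c_[q,np.ones(len(q))]@T[:3,:3].T;o=T[:3,3]
    return (o+d*((z-o[2])/d[:,2:]))[:,:2]
E
python3 - <<'E'
from h import *
np.set_printoptions(precision=4,suppress=True)
A=lambda p:(np.array(p,float)+.5)/4-.5+[70,120]
B=lambda p:(np.array(p,float)+.5)/4-.5+[265,150]
F=lambda p:(np.array(p,float)+.5)/1.5625-.5
an=lambda v:np.arctan2(v[1],v[0])
s=wz(A([(522,77),(546,524),(48,88)]),.033);print("stand",s,np.linalg.norm(s[1]-s[0]),np.linalg.norm(s[2]-s[0]),an(s[1]-s[0])-np.pi/2,an(s[2]-s[0]))
m=wz(B([(113,50),(62,390),(585,115)]),.022);print("mirror",m,np.linalg.norm(m[1]-m[0]),np.linalg.norm(m[2]-m[0]),an(m[1]-m[0])-np.pi/2,an(m[0]-m[2]),"c",(m[1]+m[2])/2)
for z in(.022,.03):print("stop",wz(A([(321,226),(333,374)]),z))
t=wz(F([(104,154),(737,208),(682,448)]),.012);print("tray",t,an(t[0]-t[1]))
E
```

```text
stand [[ 0.4748 -0.0028]
 [ 0.5942 -0.001 ]
 [ 0.4766 -0.1232]] 0.11941886526867598 0.12045261619600986 -1.5560809382993173 -1.5561852657700346
mirror [[0.4999 0.0901]
 [0.595  0.0792]
 [0.5166 0.2169]] 0.09570287137942622 0.1279385283419544 -1.6847779559491793 -1.7016330276544631 c [0.5558 0.148 ]
stop [[ 0.5149 -0.0588]
 [ 0.5558 -0.0587]]
stop [[ 0.513  -0.0563]
 [ 0.553  -0.0563]]
tray [[ 0.4337 -0.1459]
 [ 0.468   0.2855]
 [ 0.6546  0.2735]] -1.65035236504668
```

```bash
cat >> h.py <<'E'
from station import arm, snapshot
th=-1.556; mouth=np.array([.5345,-.0019]); d=np.array([np.cos(th),np.sin(th)]); n=np.array([-d[1],d[0]])
def quat(x):  # tool x horizontal dir, tool down
    x=np.r_[x,0]; z=np.array([0,0,-1.]); return Ro.from_matrix(np.c_[x,np.cross(z,x),z]).as_quat()
def probe(z0=.098,zmin=.078):
    f0=arm.read_ft_force(); z=z0
    while z>zmin:
        p=arm.read_tool_pos(); z=z-.001; arm.line_to([tgt[0],tgt[1],z],velocity=.02)
        if arm.read_ft_force()[2]-f0[2]>1.5: break
    return z
tgt=[0,0]
E
python3 - <<'E'
import h; from h import *
q=quat(-n); h.tgt[:]=[.633,.145]
arm.move_gripper(.7)
arm.movep([.633,.145,.15],q); arm.line_to([.633,.145,.098],velocity=.1)
print(arm.read_ft_force(),arm.read_opening())
z=probe(); print("contact z",z,arm.read_tool_pos(),arm.read_ft_force(),arm.read_time())
arm.line_to([.633,.145,z+.0035],velocity=.03)
print(arm.read_ft_force(),arm.read_time())
E
```

```text
[-0.52615802  0.75165594  0.18694618] 0.6987479368317069
contact z 0.07899999999999999 [0.63308289 0.1450443  0.07975279] [-2.36834035 -0.67755909  6.25012755] 9.0583
[-0.13857485  0.41971703 -0.92241643] 9.325
```

```bash
python3 - <<'E'
from h import *
c=mouth-d*.147; z=.0828
for lat in(.085,.075,.068,.064,.061):
    p=c+n*lat; arm.line_to([*p,z],velocity=.03); print(lat,arm.read_ft_force().round(2),arm.read_tool_pos()[:2].round(4))
p=c+n*.075; arm.line_to([*p,z],velocity=.1)
arm.line_to([*p,.15],velocity=.15)
# view for stage 2: tool x along stand direction? keep y-orientation, back off towards base
arm.movep([0.50,0.05,0.30],[0,1,0,0])
P=np.r_[arm.read_tool_pos(),arm.read_eef_rot()];np.save("w.npy",P)
im=snapshot("wrist");cv2.imwrite("pics/w2_raw.png",im)
cv2.imwrite("pics/w2.png",cv2.convertScaleAbs(cv2.resize(im[120:295,225:455],None,fx=3.4,fy=3.4,interpolation=cv2.INTER_CUBIC),alpha=1.4));print(arm.read_time())
E
```

```text
0.085 [-0.16 -0.37  0.17] [0.6171 0.1463]
0.075 [ 0.35  0.12 -0.61] [0.6068 0.1461]
0.068 [0.28 0.11 0.44] [0.5997 0.146 ]
0.064 [ 0.29 -0.22 -0.67] [0.596  0.1459]
0.061 [ 0.3  -0.24  0.51] [0.5932 0.1459]
13.1833
```

View pics/w2.png

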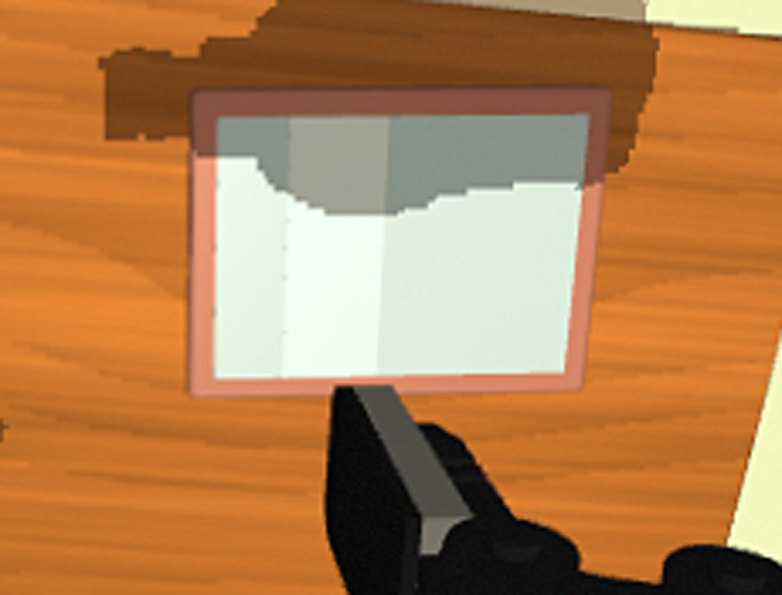

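The mirror is now square. Its corners in the crop are (193,90), (609,90), (582,389) and (189,394). Next I check its pose against the stand.

```bash
python3 - <<'E'
from h import *
r=(np.array([(193,90),(609,90),(582,389),(189,394.)])+.5)/3.4-.5+[225,120]
m=wz(r,.022);c=m.mean(0);print(m.round(4),c,[np.arctan2(*v[::-1]) for v in(m[0]-m[1],m[3]-m[2])])
print("stand frame from mouth",(c-mouth)@d,(c-mouth)@n)
E
```

```text
[[0.4829 0.0774]
 [0.4819 0.2042]
 [0.5793 0.2067]
 [0.5802 0.0784]] [0.53108662 0.14169512] [np.float64(-1.5626756228235028), np.float64(-1.5638113162603426)]
stand frame from mouth -0.14362990780194598 -0.0012884037128278799
```

```bash
cat > push.py <<'E'
from h import *
z=.0828; q=quat(-d)
P=lambda s,h=z:[*(mouth+d*s-n*.0013*min(1,max(0,(-.12-s)/.12)),h)]
def fd():
    v=[]
    for _ in range(5): v.append(arm.read_ft_force()[:2]@-d); arm.pause(.01)
    return np.mean(v)
if arm.ik(P(-.24,.15),q) is None: q=quat(d); print("flip")
arm.movep(P(-.24,.15),q); arm.line_to(P(-.24),velocity=.1)
f0=fd(); print("f0",f0,arm.read_ft_force(),arm.read_tool_pos(),arm.read_joint_positions().round(2))
s=-.24
while s<-.045:
    st=.01 if s<-.165 else .004 if s<-.097 else .0007
    s+=st; arm.line_to(P(s),velocity=.04 if st>.005 else .025 if st>.001 else .01); f=fd()-f0
    if f>1 or st>.003: print(round(s,4),round(f,2))
    if f>2.8 : break
print("stopped",s,f,((arm.read_tool_pos()[:2]-mouth)@d),arm.read_time())
E
python3 push.py
```

```text
Traceback (most recent call last):
  File "push.py", line 8, in <module>
    if arm.ik(P(-.24,.15),q) is None: q=quat(d); print("flip")
       ~~~~~~^^^^^^^^^^^^^^^
ValueError: setting an array element with a sequence. The requested array has an inhomogeneous shape after 1 dimensions. The detected shape was (2,) + inhomogeneous part.
```

```bash
sed -i 's|^P=.*|P=lambda s,h=z:[*(mouth+d*s-n*.0013*min(1,max(0,(-.12-s)/.12))),h]|' push.py; python3 push.py
```

```text
f0 -0.10463617800161458 [ 0.09886576  1.26206108 -0.01992819] [0.53021937 0.23812019 0.08349246] [-0.63  0.82  0.28  1.82 -0.39  0.55 -0.08]
-0.23 -0.06
-0.22 0.53
-0.21 0.5
-0.2 0.04
-0.19 0.48
-0.18 -0.32
-0.17 0.07
-0.16 -0.18
-0.156 -0.53
-0.152 0.06
-0.148 0.02
-0.144 0.26
-0.14 0.33
-0.136 0.44
-0.132 0.23
-0.128 0.07
-0.124 0.64
-0.12 0.49
-0.116 0.01
-0.112 -0.07
-0.108 0.31
-0.104 0.43
-0.1 0.67
-0.096 0.25
-0.0946 1.9
-0.0939 2.01
-0.0932 1.33
-0.0925 1.4
-0.0918 1.64
-0.0911 1.29
-0.0904 1.29
-0.0897 1.3
-0.089 1.27
-0.0883 1.55
-0.0876 1.5
-0.0869 1.35
-0.0862 1.5
-0.0855 1.61
-0.0848 1.56
-0.0841 2.55
-0.0834 5.19
stopped -0.08339999999999975 5.192053859527492 -0.08438350054099673 29.8167
```

Contact came where the stop was expected: the force jumped at -0.084. Now I back off and check.

```bash
python3 - <<'E'
from h import *
p=lambda s,z:[*(mouth+d*s),z]
arm.line_to(p(-.12,.0828),velocity=.08); arm.line_to(p(-.14,.2),velocity=.15)
arm.movep([0.50,0.05,0.30],[0,1,0,0])
np.save("w.npy",np.r_[arm.read_tool_pos(),arm.read_eef_rot()])
im=snapshot("wrist")
cv2.imwrite("pics/w3.png",cv2.convertScaleAbs(cv2.resize(im[120:270,70:270],None,fx=4,fy=4,interpolation=cv2.INTER_CUBIC),alpha=1.3));print(arm.read_time(),arm.read_ft_force())
E
```

```text
32.6667 [-0.27257072 -0.39159059 -0.39222204]
```

View pics/w3.png

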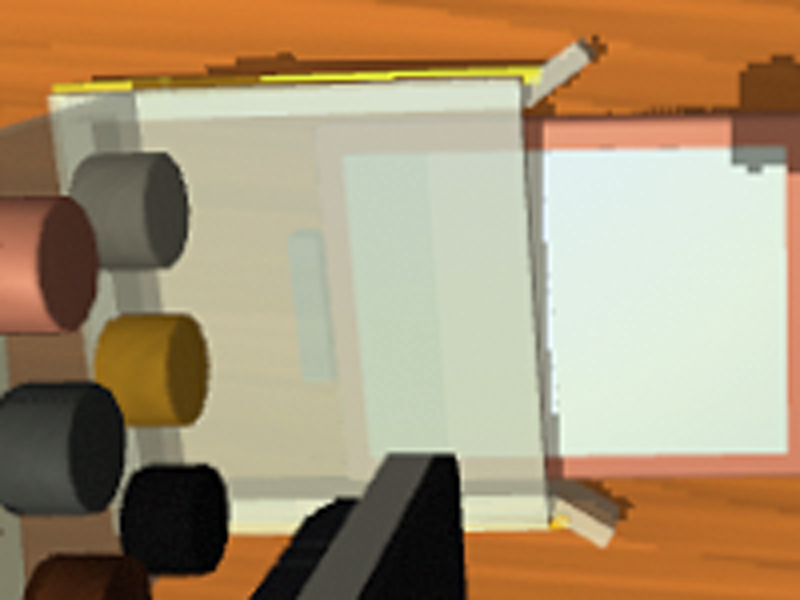

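The mirror's leading edge (crop x about 320–345) lies against the stop's face (about 325–335). It is square in the slot and the stand hasn't been shoved, so I'm handing in.

```bash
python3 -c "
from station import ticket; print(ticket.finish_job())"
```

```text
the job is handed in; nothing more can be done
None
```

I pushed the mirror flat into the slot until the force rose to about 5 N at the padded stop, then let go of it and handed the job in at about 33 s; the last picture shows it square against the stop with the stand not shoved, but no verdict came back and I did not re-measure the flasks or atomizer.

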